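# Set the mould shaker to speed 4 and start it

## Robot

A 6-joint arm with a two-finger parallel gripper is mounted at the origin on the work surface. World frame = base frame: x ahead of the robot, y to its left, z up, the work surface at z = 0. Lengths are in m, angles in degrees, forces in N, time in s.
With the tool pointing down it reaches from about 0.4 to 0.825 m from the base axis. Payload 7 kg.
Tool frame: the origin (TCP) lies midway between the tips of the shut fingers; the grasp point (between the pads) lies 19 mm behind it; z points along the fingers, y is the line along which they close (so a half turn about z gives the same grasp; the last joint's range is limited). The gripper opens to 88 mm and grips with 3 to 60 N. Pads are 19 mm wide; open, the fingers measure 130 mm over their backs; the gripper's body (78 mm by 193 mm) begins 47 mm behind the grasp point.
Start: joints at [-59.41, 20.546, 0.682, 0, -70.136, -16.507], TCP at [0.164, -0.655, 0.227] pointing down, gripper open.
Joint ranges: [-176.03, 176.03], [-82.01, 121.73], [-58.28, 71.71], [-173.87, 95.51], [-174.79, -0.11], [-173.66, 173.66]. Speed limits (degrees/s): [136.94, 136.94, 172.46, 180, 180, 180].

## Interface

Orientations are given as a 3x3 rotation matrix whose columns are the frame's x, y, z axes.
In Python, from station import bot gives the robot as it stands.
- The arm moves only by the shell command python3 -m creep 'ROWS' [OPENING]. ROWS is JSON, a list of rows, each a list of 2 entries, a list of its own where there are three numbers: the shift along the world's x, y, z in cm, then the turn about the world's z in rad. A call has 1 to 10 rows; each row is the pose to reach, as a shift and turn from the pose commanded when the call began; what a row does not reach only later rows make up. A row lasts 1/12 s, in which the tool goes at most 41.7 mm and 7.16 degrees, less where a joint would pass 70% of its speed; a pose out of reach is approached as far as the arm can. A call with a gripper value outside its range is refused whole. OPENING is the finger opening in cm, from 0 to 8.76, set as the call begins (- or left out, the last holds). The fingers move at their own pace and stop on an object; the grip force is fixed at half the most. Time passes only in rows, so rows that repeat a pose let the fingers close. It gives the time, the measured TCP pose, the force, the opening and the grip force at its end, in the units of the state.
- bot.get_obs(): the state, without advancing time (a new reading comes with each control period).
- bot.read_camera(name): name is "scene" or "top" or "wrist"; returns (picture, depth): 384x512x3 uint8, red, green, blue; 384x512 float32, m along the optical axis (not along the pixel's ray), 0 where there is no reading.
- bot.camera_params(name): a dict with "camera_matrix" (3x3 intrinsics, pixels), "R" (3x3) and "t" (3): a world point X has camera coordinates R X + t; the wrist camera has in their place "tool_from_camera" (4x4, takes a point from camera to tool coordinates, whose origin is the TCP and whose axes are the flange's). Camera axes: x right, y down, z forward; pixel columns grow to the right and rows downward; lengths in m; the calibration is good to about 2 mm. The wrist camera is an equidistant fisheye: a pixel r from the principal point sees the ray r / f radians off the axis. A picture is of the moment at which its call begins: read the wrist's pose just before it. camera_params takes no time and is no camera call.
- bot.close_job(): hands the job in; it is judged then, once.
The state is a dict: "t": time; "joints": joint angles; "dq": joint speeds; "joint_efforts": joint torques, N m; "ee_pos": TCP position; "eef_rot": TCP orientation; "wrist_force": force on the tool from outside, world axes, zero at the start; "wrist_torque": the same for the moment, N m; "grip_width": finger opening in m; "gripper_force": force on a finger pad.
Only numpy, scipy, OpenCV 4.12 (cv2) and the standard library are available. Lean on these libraries where they do the work, as an engineer would, in place of code of your own. Each camera call takes 0.05 s, during which the arm holds its last target. There are 200 camera calls.

## Task

Shake the air out of the filled chocolate mould: with a fingertip, push the paddle of the shaker's speed selector round clockwise, click by click, to speed 4 (the fourth click after off) without going past it, and only then press the big start button all the way in and let it go. Nothing is to be grasped or lifted: leave the small stop button alone, the mould lying where it is on its plate, and everything else that stands about undisturbed.

Things in the scene. Friction and masses are not known exactly. Their poses are not given: they have to be found in the camera images.
- machine: the mould shaker, a white box 320 (x) x 400 (y) mm, fixed; origin: centre of its underside, on the table; x points away from its control side. Control panel: flat, 85 mm above the table, x = -160 to -30 mm; behind it the steel shaker plate, x = -25 to 155 mm, top 95 mm above the table. Selector axis at x = -100, y = 85 mm, start button at x = -100, y = -65, stop at x = -100, y = -145 (its frame)
- selector_hub (a point): where the selector's vertical axis meets the panel, 85 mm above the table; axes as the machine's. Black hub 38 mm wide, 30 mm tall, with one black paddle 12 mm thick, reaching out to 54 mm from the axis, 6 to 34 mm above the panel, white line on top. On the panel, 63 mm from the axis: a short black bar (off), then five black dots (speeds 1 to 5), clockwise from above, 30 degrees apart
- selector_tip (a point): the outer end of the selector's paddle, at its top edge, 54 mm from the axis and 34 mm above the panel; it turns with the selector
- selector (a joint): selector angle, rad: 0 at off, growing clockwise from above; detents every 0.524 (30 degrees), speed k at k x 0.524, last 5. The paddle points at 75 degrees minus this, anticlockwise from the machine's x. Starts at off, 1 or 2 (may settle into the detent in the first moment). 0.08 N m (2 N at 40 mm from the axis) takes it out of a detent; a few degrees past half-way it snaps on to the next by itself
- start_top (a point): centre of the top face of the start button, the big one: flat, grey, round, 40 mm diameter, in a dark housing; pressed straight down, it springs back
- start (a joint): how far the start button is pressed, in m: 0 up, 0.006 fully in, which takes 4 N
- stop_top (a point): centre of the top face of the stop button, the small one: grey, 18 mm diameter, not to be pressed
- stop (a joint): how far the stop button is pressed, in m: 0 up, 0.006 fully in
- mould_center (a point): centre of the filled mould, a white slab 135 x 275 x 22 mm with brown chocolates, loose on the shaker plate; its top is 117 mm above the table
- pot_mid (a point): a small closed amber jar, 34 mm diameter, 34 mm tall, loose on the panel between selector and start button, towards the plate; point half-way up
- tub_a_mid (a point): a closed white tub, 84 mm diameter, 60 mm tall, loose on the table; point half-way up
- tub_b_mid (a point): another closed white tub of the same size; point half-way up
- bottle_mid (a point): a clear bottle, 66 mm diameter, 190 mm tall; point half-way up
- bowl_mid (a point): a white mixing bowl, 240 mm diameter, 100 mm tall; point on its axis 50 mm up
- spoon_mid (a point): a steel spoon lying on the table; point 5 mm above the table
- scraper_mid (a point): a black-handled steel scraper, about 210 x 100 mm, lying on the table; point 9 mm above the table

How it is judged:
By the outcome, as a careful person would: the job done as asked, in the order asked, and still so for the second after the job is handed in, with the robot touching nothing.
It also fails if it takes over 51 s, if anything falls off the work surface, if the arm or the gripper's body presses on something with over 40 N, if the wrist force passes 120 N, or if a joint passes its speed limit or range.

## Working session

There is one attempt and no reset: what is moved stays moved. The work goes in short steps, Python scripts to look and compute and a shell command to move; the robot and the scene stay as the last step left them, time stands still between calls to the robot, and variables do not carry over. Pictures are saved under pics/ and viewed, at most 10 in all, crops included, and the job is handed in when it is done.

```bash
mkdir -p pics; ls; python3 - <<'E'
from station import bot
import cv2,numpy as np
o=bot.get_obs();print(o['t'],o['ee_pos'],o['eef_rot'],o['wrist_force'],o['grip_width'])
for n in("top","scene"):
    p,d=bot.read_camera(n);cv2.imwrite(f"pics/{n}0.png",p[:,:,::-1]);np.save(f"pics/{n}0.npy",d)
    c=bot.camera_params(n);print(n,np.round(c["camera_matrix"],1),np.round(c["R"],3),np.round(c["t"],3))
E
```

```text
pics
0.0 [ 0.16407569 -0.65423944  0.22560897] [[-9.69982033e-01 -2.43175920e-01 -5.72002193e-04]
 [-2.43176535e-01  9.69980739e-01  1.59357695e-03]
 [ 1.67311568e-04  1.68483852e-03 -9.99998567e-01]] [ 0.44612278 -0.32852216  0.40193003] 0.08742852913638965
top [[499.7   0.  260.2]
 [  0.  499.7 184.6]
 [  0.    0.    1. ]] [[-0.006 -1.    -0.012]
 [-0.981  0.008 -0.195]
 [ 0.196  0.01  -0.981]] [0.034 0.5   1.76 ]
scene [[429.7   0.  253.5]
 [  0.  429.7 192.1]
 [  0.    0.    1. ]] [[ 0.825  0.565 -0.017]
 [ 0.349 -0.532 -0.771]
 [-0.445  0.631 -0.636]] [-0.44  -0.086  1.674]
```

View pics/top0.png

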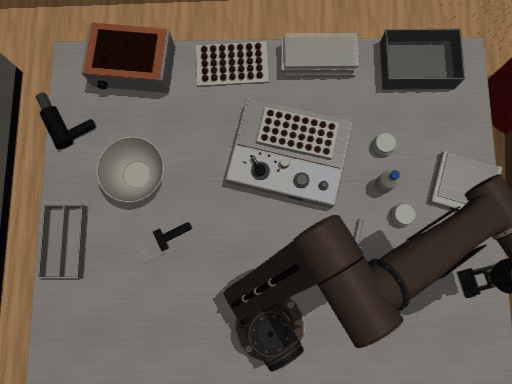

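View pics/scene0.png

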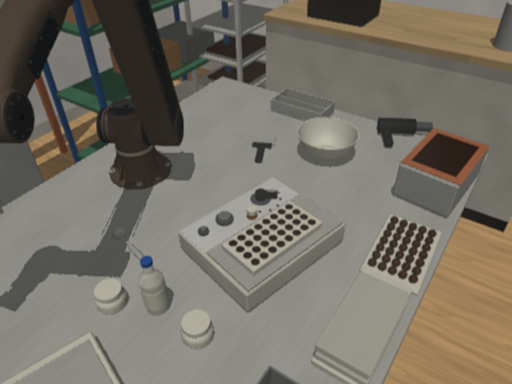

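```bash
cat > h.py <<'E'
from station import bot
import cv2,numpy as np
def ray(n,uv,z):
    c=bot.camera_params(n);K,R,t=map(np.array,(c["camera_matrix"],c["R"],c["t"]))
    o=-R.T@t;d=R.T@np.linalg.inv(K)@np.array([*uv,1.]);return o+d*(z-o[2])/d[2]
def proj(n,X):
    c=bot.camera_params(n);K,R,t=map(np.array,(c["camera_matrix"],c["R"],c["t"]))
    p=K@(R@np.array(X)+t);return p[:2]/p[2]
E
python3 - <<'E'
from h import *
p=cv2.imread("pics/top0.png");d=np.load("pics/top0.npy")
c=p[90:215,215:365];cv2.imwrite("pics/topc.png",cv2.resize(c,None,fx=5,fy=4.8,interpolation=cv2.INTER_CUBIC)[:600,:750])
for n,uv,z in(("hub",(260,170),.115),("start",(302,180),.095),("stop",(324,186),.09)):print(n,ray("top",uv,z)*1000)
E
```

```text
hub [539.20608199  30.66951219 115.        ]
start [ 506.36944517 -117.1921486    95.        ]
stop [ 485.15372019 -194.6811595    90.        ]
```

View pics/topc.png

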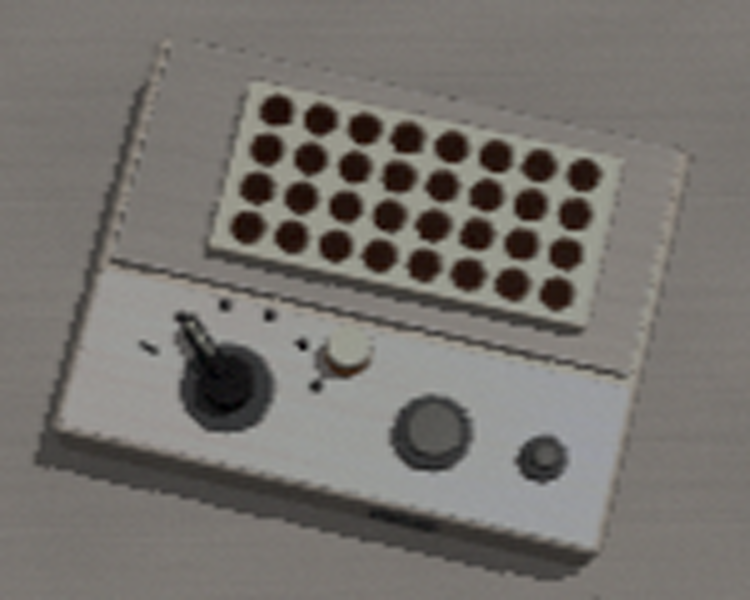

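```bash
python3 - <<'E'
from h import *
px=lambda u,v:(215+(u+.5)/5-.5,90+(v+.5)/4.8-.5)
W=[ray("top",px(*q),.085)[:2] for q in((148,347),(224,304),(269,315),(302,344),(317,385))]
M=[np.array([-.1,.085])+.063*np.array([np.cos(a),np.sin(a)]) for a in np.radians([75,15,-15,-45,-75])]
for q,m,z in(((432,428),(-.1,-.065),.1),((545,455),(-.1,-.145),.095)):W.append(ray("top",px(*q),z)[:2]);M.append(np.array(m))
W=np.array(W);M=np.array(M);mc,wc=M.mean(0),W.mean(0)
U,S,V=np.linalg.svd((M-mc).T@(W-wc));R=(U@V).T;t=wc-R@mc
print("R",R,np.degrees(np.arctan2(R[1,0],R[0,0])),"t",t);print("resid mm",1000*(W-(M@R.T+t)))
np.savez("m.npz",R=R,t=t)
for n,q,z in(("pot",(350,350),.119),("hubtop",(226,385),.115),("tip",(190,322),.119),("mouldL",(210,250),.117),("mouldR",(583,326),.117)):
    w=ray("top",px(*q),z)[:2];m=R.T@(w-t);r=m-[-.1,.085];print(n,w,"mach",m,"rel",np.hypot(*r),np.degrees(np.arctan2(r[1],r[0])))
print("hub",R@[-.1,.085]+t,"start",R@[-.1,-.065]+t)
d=np.load("pics/top0.npy");
c=bot.camera_params("top");Rc,tc=map(np.array,(c["R"],c["t"]));K=c["camera_matrix"]
for n,q in(("start",(432,428)),("stop",(545,455)),("pot",(350,350)),("panel",(150,420))):
    u,v=px(*q);z=np.median(d[int(v):int(v)+2,int(u):int(u)+2]);X=Rc.T@(np.linalg.inv(K)@[u,v,1]*z-tc);print(n,X)
E
```

```text
R [[ 0.97058254  0.24076864]
 [-0.24076864  0.97058254]] -13.93191043092399 t [ 0.62208495 -0.07538328]
resid mm [[ 0.36834321  1.08924817]
 [ 0.51598643  0.43540503]
 [-0.40686543 -0.17109789]
 [-0.29824305 -0.11187362]
 [-0.41043388 -1.42722645]
 [ 0.40150508  0.99796104]
 [-0.17029235 -0.8124163 ]]
pot [ 0.56447518 -0.05580215] mach [-0.06062956  0.00513447] rel 0.08904231304870104 -63.75858818388044
hubtop [0.53988633 0.03136727] mach [-0.10548274  0.08381936] rel 0.00560841277072256 -167.84763229947757
tip [0.58653654 0.0563968 ] mach [-0.06623118  0.1193445 ] rel 0.0481651108211674 45.4842379936076
mouldL [0.64173618 0.04212861] mach [-0.00922004  0.11878638] rel 0.09686341495239276 20.414200447221486
mouldR [ 0.58165574 -0.21983689] mach [-0.00445999 -0.14993824] rel 0.2536215091833223 -67.87038553386958
hub [0.54549203 0.0311931 ] start [ 0.50937674 -0.11439428]
start [ 0.50830913 -0.11288836  0.10697029]
stop [ 0.4887053  -0.19211313  0.10123933]
pot [ 0.5642561  -0.0557665   0.11989345]
panel [0.52157876 0.08614711 0.08053911]
```

```bash
python3 -m creep '[[[2,3,1],0.03],[[5,8,2],0.06],[[7,12,3],0.09],[[9,16,3],0.12],[[11,20,3],0.15],[[13,24,3],0.18],[[15,28,3],0.21],[[17,32,3],0.24],[[19,35,3],0.27],[[20,37,3],0.3]]' 0; python3 -m creep '[[[2,3,0],0],[[4,7,0],0],[[6,11,0],0],[[8,15,-1],0],[[10,19,-1],0],[[12,23,-2],0],[[14,27,-2],0],[[16,31,-3],0],[[18,35,-4],0],[[19.8,36.7,-5],0]]'
python3 -m creep '[[[0,0,0],0],[[0,0,0],0],[[0,0,0],0]]'
python3 - <<'E'
from h import *
o=bot.get_obs();print(o['t'],o['ee_pos'],np.round(o['eef_rot'],3).tolist(),o['joints'],o['wrist_force'],o['grip_width'])
for n in("wrist","top"):
    p,d=bot.read_camera(n);cv2.imwrite(f"pics/{n}1.png",p[:,:,::-1]);np.save(f"pics/{n}1.npy",d)
c=bot.camera_params("wrist");print(c)
E
```

```text
t: 0.93
ee_pos: [0.359, -0.2928, 0.2566]
eef_rot: [[-0.854, -0.52, 0.0], [-0.52, 0.854, 0.0], [-0.0, -0.0, -1.0]]
wrist_force: [1.2, -0.3, -0.4]
grip_width: 0.0263
gripper_force: 0.0
t: 1.77
ee_pos: [0.5503, 0.0655, 0.2105]
eef_rot: [[-0.854, -0.52, 0.001], [-0.52, 0.854, 0.001], [-0.002, -0.0, -1.0]]
wrist_force: [1.0, -1.2, 0.8]
grip_width: 0.0005
gripper_force: 0.0
t: 2.02
ee_pos: [0.5495, 0.063, 0.2094]
eef_rot: [[-0.854, -0.52, -0.002], [-0.52, 0.854, -0.001], [0.002, 0.0, -1.0]]
wrist_force: [-0.4, -0.4, 1.2]
grip_width: 0.0001
gripper_force: 0.0
2.0167 [0.54954421 0.06300886 0.20937346] [[-0.854, -0.52, -0.002], [-0.52, 0.854, -0.001], [0.002, 0.0, -1.0]] [ 2.68258808e+01  9.87937604e+00 -1.62336189e+01 -4.94057333e-03
 -6.39860001e+01 -8.55135480e+01] [-0.3680998  -0.42529127  1.23238601] 0.0001334174772723546
{'camera_matrix': array([[297.31863964,   0.        , 256.68691447],
       [  0.        , 297.31863964, 184.20381713],
       [  0.        ,   0.        ,   1.        ]]), 'tool_from_camera': array([[-1.09910141e-03, -9.53594996e-01, -3.01090312e-01,
         8.14078782e-02],
       [ 9.99998868e-01, -7.38704117e-04, -1.31082138e-03,
        -6.91386257e-04],
       [ 1.02757606e-03, -3.01091412e-01,  9.53594728e-01,
        -1.58846830e-01],
       [ 0.00000000e+00,  0.00000000e+00,  0.00000000e+00,
         1.00000000e+00]])}
```

View pics/wrist1.png

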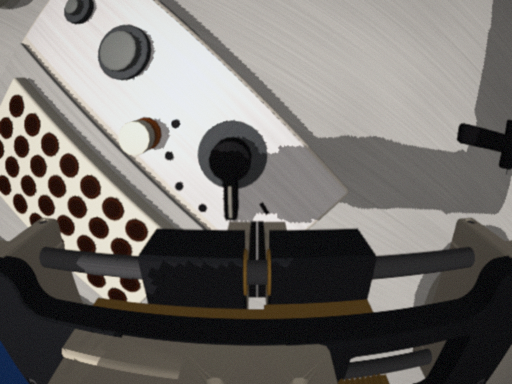

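```bash
cat >> h.py <<'E'
def wpts(d,T,K):
    v,u=np.mgrid[0:384,0:512];x=u-K[0,2];y=v-K[1,2];r=np.hypot(x,y)+1e-9;th=r/K[0,0]
    P=np.stack([np.tan(th)*x/r*d,np.tan(th)*y/r*d,d],-1)
    return P@T[:3,:3].T+T[:3,3]
def wrist_obs():
    o=bot.get_obs();p,d=bot.read_camera("wrist");c=bot.camera_params("wrist")
    Pt=wpts(d,np.array(c["tool_from_camera"]),np.array(c["camera_matrix"]))
    return o,p,d,Pt@np.array(o["eef_rot"]).T+o["ee_pos"],Pt
E
python3 - <<'E'
from h import *
d=np.load("pics/wrist1.npy");c=bot.camera_params("wrist");P=wpts(d,np.array(c["tool_from_camera"]),c["camera_matrix"])
for q in((247,222),(258,224),(272,222),(247,260),(258,245),(270,260),(240,235),(276,235),(160,240),(360,240),(255,300)):print(q,np.round(P[q[1],q[0]]*1000),d[q[1],q[0]])
m=(P[...,2]>-.06)&(P[...,2]<.01)&(d>0)&(abs(P[...,0])<.05)
Q=P[m]*1000
for z in range(-60,10,10):
    s=Q[(Q[:,2]>=z)&(Q[:,2]<z+10)]
    if len(s):print(z,len(s),s.min(0).round(),s.max(0).round())
o=bot.get_obs();R=np.array([[-.854,-.52,-.002],[-.52,.854,-.001],[.002,0,-1]]);W=P@R.T+[.5495,.063,.2094]
for n,q in(("hub",(230,160)),("tip",(232,214)),("tipbase",(231,190)),("start",(122,52)),("pot",(137,137)),("panel",(200,110)),("stop",(78,8))):print(n,np.round(W[q[1],q[0]],4),d[q[1],q[0]])
E
```

```text
(247, 222) [11. -6. -7.] 0.166103
(258, 224) [ 9. -0. -6.] 0.16755529
(272, 222) [11.  8. -6.] 0.16693145
(247, 260) [ 31.  -4. -79.] 0.0916379
(258, 245) [  9.  -0. -30.] 0.14468716
(270, 260) [ 35.   3. -85.] 0.08490644
(240, 235) [ 38.  -6. -75.] 0.092794105
(276, 235) [ 38.   5. -76.] 0.092230126
(160, 240) [ 38. -31. -80.] 0.08852286
(360, 240) [ 38.  31. -80.] 0.088032074
(255, 300) [-226.   -4.  209.] 0.44328848
-60 44 [ -9.  -5. -57.] [  2.   3. -53.]
-50 279 [-10.  -5. -49.] [ 12.   3. -40.]
-40 195 [  9.  -7. -40.] [ 11.   5. -30.]
-30 178 [  5.  -7. -30.] [ 11.   5. -20.]
-20 399 [  4. -17. -20.] [ 12.  15. -10.]
-10 249 [  9. -17. -10.] [12. 15. -0.]
0 3 [ 8. -5.  0.] [9. 2. 1.]
hub [0.5418 0.0298 0.1149] 0.25909346
tip [0.5836 0.0561 0.1192] 0.26976907
tipbase [0.5637 0.0439 0.1198] 0.26221296
start [ 0.5061 -0.1093  0.1075] 0.23548914
pot [ 0.5647 -0.053   0.1206] 0.24666654
panel [ 0.5211 -0.0186  0.0866] 0.27332005
stop [ 0.4868 -0.1851  0.1033] 0.2228375
```

```bash
cat >> h.py <<'E'
HUB=np.array([.5455,.0312])
def fpos(th,h=.025,r=.041):
    f=np.radians(th-13.93);u=np.array([np.cos(f),np.sin(f)]);n=np.array([-u[1],u[0]]);return HUB+r*u+h*n
def yaw(o):return np.degrees(np.arctan2(-o["eef_rot"][1][0],-o["eef_rot"][0][0]))+13.93
E
python3 - <<'E'
from h import *
o=bot.get_obs();p=o["ee_pos"];print("now theta",yaw(o),p)
f0=fpos(60);print("to 60:",(f0-p[:2])*100,np.radians(60-yaw(o)),(.103-p[2])*100)
for th in range(60,-50,-4):print(th,np.round((fpos(th)-f0)*100,2),round(np.radians(th-60),3))
E
```

```text
now theta 45.165664912104035 [0.54961092 0.06226232 0.21036278]
to 60: [0.63293257 1.58098625] 0.258907989627907 -10.736278318394115
60 [0. 0.] 0.0
56 [ 0.32 -0.08] -0.07
52 [ 0.64 -0.19] -0.14
48 [ 0.95 -0.32] -0.209
44 [ 1.25 -0.47] -0.279
40 [ 1.54 -0.64] -0.349
36 [ 1.82 -0.83] -0.419
32 [ 2.08 -1.04] -0.489
28 [ 2.33 -1.27] -0.559
24 [ 2.56 -1.51] -0.628
20 [ 2.77 -1.77] -0.698
16 [ 2.96 -2.04] -0.768
12 [ 3.14 -2.33] -0.838
8 [ 3.29 -2.62] -0.908
4 [ 3.43 -2.93] -0.977
0 [ 3.54 -3.25] -1.047
-4 [ 3.63 -3.57] -1.117
-8 [ 3.69 -3.9 ] -1.187
-12 [ 3.74 -4.23] -1.257
-16 [ 3.76 -4.57] -1.326
-20 [ 3.75 -4.9 ] -1.396
-24 [ 3.73 -5.24] -1.466
-28 [ 3.68 -5.57] -1.536
-32 [ 3.6  -5.89] -1.606
-36 [ 3.51 -6.22] -1.676
-40 [ 3.39 -6.53] -1.745
-44 [ 3.25 -6.83] -1.815
-48 [ 3.09 -7.13] -1.885
```

```bash
python3 -m creep '[[[0.2,0.5,0],0.09],[[0.4,1.0,0],0.18],[[0.63,1.58,0],0.26],[[0.63,1.58,-2],0.26],[[0.63,1.58,-4],0.26],[[0.63,1.58,-6],0.26],[[0.63,1.58,-8],0.26],[[0.63,1.58,-9.5],0.26],[[0.63,1.58,-10.3],0.26],[[0.63,1.58,-10.7],0.26]]'; python3 -m creep '[[[0,0,0],0],[[0,0,0],0]]'
python3 - <<'E'
from h import *
o=bot.get_obs();p=o["ee_pos"];print("now theta",yaw(o),p,(fpos(60)-p[:2])*1000)
E
```

```text
t: 2.95
ee_pos: [0.5557, 0.0777, 0.1026]
eef_rot: [[-0.693, -0.721, -0.001], [-0.721, 0.693, -0.0], [0.001, 0.0, -1.0]]
wrist_force: [-0.4, 0.2, 0.3]
grip_width: 0.0006
gripper_force: 0.0
t: 3.12
ee_pos: [0.5568, 0.0786, 0.1041]
eef_rot: [[-0.693, -0.721, 0.001], [-0.721, 0.693, 0.0], [-0.001, -0.001, -1.0]]
wrist_force: [-1.5, -0.3, -0.2]
grip_width: 0.0007
gripper_force: 0.0
now theta 60.08541397226895 [0.55677864 0.07862133 0.10405937] [-0.83840033 -0.54914451]
```

```bash
python3 -m creep '[[[0.32,-0.08,0],-0.07],[[0.64,-0.19,0],-0.14],[[0.95,-0.32,0],-0.209],[[1.25,-0.47,0],-0.279],[[1.54,-0.64,0],-0.349],[[1.82,-0.83,0],-0.419],[[2.08,-1.04,0],-0.489],[[2.33,-1.27,0],-0.559],[[2.56,-1.51,0],-0.628],[[2.56,-1.51,0],-0.628]]'
python3 - <<'E'
from h import *
o,p,d,W,Pt=wrist_obs();print("now theta",yaw(o),o["ee_pos"],o["wrist_force"])
cv2.imwrite("pics/w2.png",p[:,:,::-1])
# paddle/hub top points
m=(W[...,2]>.112)&(W[...,2]<.126)&(p.max(-1)<110)
r=W[...,:2]-HUB;rr=np.hypot(r[...,0],r[...,1]);m&=(rr>.026)&(rr<.058)
a=np.degrees(np.arctan2(r[...,1],r[...,0]))+13.93
print(m.sum(),np.percentile(a[m],[5,25,50,75,95]))
E
```

```text
t: 3.95
ee_pos: [0.5828, 0.0636, 0.1043]
eef_rot: [[-0.985, -0.174, 0.002], [-0.174, 0.985, 0.001], [-0.002, 0.0, -1.0]]
wrist_force: [-0.3, 0.8, 0.3]
grip_width: 0.0002
gripper_force: 0.0
now theta 23.93036365945769 [0.58282901 0.06360988 0.10434789] [-0.28901815  0.7598395   0.32384861]
769 [18.37264986 37.18703171 55.16467024 64.30955693 73.83521442]
```

View pics/w2.png

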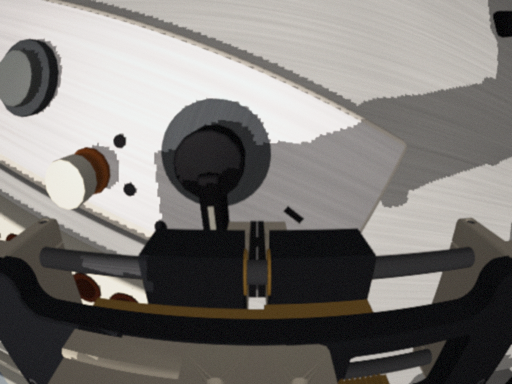

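```bash
cat >> h.py <<'E'
def paddle(W,Pt):
    # top-of-paddle points: z near .119, excluding the fingers/gripper (tool frame)
    r=W[...,:2]-HUB;rr=np.hypot(r[...,0],r[...,1]);v,u=np.mgrid[0:384,0:512]
    m=(W[...,2]>.1165)&(W[...,2]<.1225)&(rr>.022)&(rr<.058)&(v<229)&(np.abs(u-257)>16)
    a=np.degrees(np.arctan2(r[...,1],r[...,0]))+13.93
    return m.sum(),np.percentile(a[m],[5,25,50,75,95]).round(1),rr[m].max()
E
python3 - <<'E'
from h import *
o,p,d,W,Pt=wrist_obs();print(paddle(W,Pt))
for q in((208,160),(211,200),(211,210),(211,220),(211,226),(215,226)):print(q,W[q[1],q[0]].round(4))
for nm,q in(("pot",(66,188)),("start",(12,78))):print(nm,W[q[1],q[0]].round(4))
E
```

```text
(np.int64(419), array([14.7, 21.1, 28.9, 36. , 72.7]), np.float64(0.05142723044463947))
(208, 160) [0.5402 0.03   0.1158]
(211, 200) [0.5599 0.0349 0.12  ]
(211, 210) [0.5653 0.0356 0.1202]
(211, 220) [0.5714 0.0362 0.1196]
(211, 226) [0.5745 0.0367 0.1204]
(215, 226) [0.5745 0.0388 0.1195]
pot [ 0.5693 -0.0535  0.1203]
start [ 0.5072 -0.1137  0.1087]
```

```bash
python3 -m creep '[[[0.11,-0.13,0],-0.035],[[0.21,-0.26,0],-0.07],[[0.31,-0.4,0],-0.105],[[0.31,-0.4,0],-0.105],[[0.31,-0.4,0],-0.105]]'
python3 - <<'E'
from h import *
o,p,d,W,Pt=wrist_obs();print("now theta",yaw(o),o["ee_pos"],fpos(18),o["wrist_force"],paddle(W,Pt))
t,_=bot.read_camera("top")
cv2.imwrite("pics/w3.png",np.hstack([cv2.resize(p[80:240,50:300],None,fx=1.6,fy=2)[:,:,::-1],cv2.resize(t[120:200,215:315],None,fx=4,fy=4)[:,:,::-1]]))
E
```

```text
t: 4.47
ee_pos: [0.585, 0.0598, 0.1034]
eef_rot: [[-0.997, -0.075, 0.001], [-0.075, 0.997, 0.0], [-0.001, 0.0, -1.0]]
wrist_force: [0.2, 0.2, 0.8]
grip_width: 0.0002
gripper_force: 0.0
now theta 18.240291849528994 [0.58502389 0.05975621 0.10342395] [0.58462222 0.05904693] [0.2191643  0.15991916 0.76580181] (np.int64(379), array([ 0.4,  6.7, 14.7, 22. , 45.2]), np.float64(0.05104778380405867))
```

View pics/w3.png

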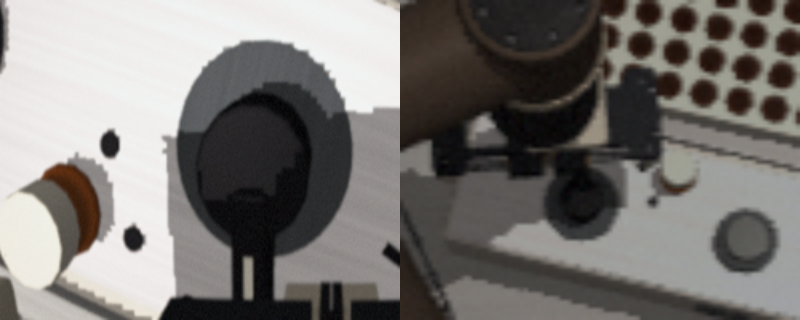

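```bash
python3 -m creep '[[[0.18,-0.27,0],-0.07],[[0.35,-0.57,0],-0.14],[[0.49,-0.87,0],-0.21],[[0.62,-1.18,0],-0.28],[[0.72,-1.5,0],-0.35],[[0.79,-1.83,0],-0.42],[[0.83,-2.0,0],-0.455],[[0.85,-2.16,0],-0.49],[[0.87,-2.32,0],-0.524],[[0.87,-2.32,0],-0.524]]'
python3 -m creep '[[[0,0,0],0],[[0,0,0],0],[[0,0,0],0]]'
python3 - <<'E'
from h import *
o,p,d,W,Pt=wrist_obs();print("now theta",yaw(o),o["ee_pos"],fpos(-12),o["wrist_force"],paddle(W,Pt));cv2.imwrite("pics/w4.png",p[:,:,::-1])
E
```

```text
t: 5.4
ee_pos: [0.5936, 0.0364, 0.1031]
eef_rot: [[-0.9, 0.436, 0.0], [0.436, 0.9, -0.0], [-0.0, 0.0, -1.0]]
wrist_force: [-0.8, 0.7, -0.9]
grip_width: 0.0004
gripper_force: 0.0
t: 5.65
ee_pos: [0.5937, 0.0366, 0.1031]
eef_rot: [[-0.9, 0.435, 0.0], [0.435, 0.9, 0.0], [-0.0, 0.0, -1.0]]
wrist_force: [0.6, -0.0, 0.3]
grip_width: 0.0006
gripper_force: 0.0
now theta -11.85014065158066 [0.59368219 0.03661581 0.1030966 ] [0.59330431 0.03575504] [ 0.63790925 -0.0320308   0.25505129] (np.int64(348), array([-31.2, -25.3, -17.9, -10. ,  16.1]), np.float64(0.05133889945335978))
```

```bash
python3 -m creep '[[[0.02,-0.34,0],-0.07],[[0.01,-0.67,0],-0.14],[[-0.01,-1.01,0],-0.209],[[-0.06,-1.34,0],-0.279],[[-0.14,-1.66,0],-0.349],[[-0.23,-1.99,0],-0.419],[[-0.29,-2.15,0],-0.454],[[-0.35,-2.3,0],-0.488],[[-0.35,-2.3,0],-0.488],[[-0.35,-2.3,0],-0.488]]'
python3 - <<'E'
from h import *
o,p,d,W,Pt=wrist_obs();print("now theta",yaw(o),o["ee_pos"],fpos(-40),o["wrist_force"],paddle(W,Pt));cv2.imwrite("pics/w5.png",p[:,:,::-1])
E
```

```text
t: 6.53
ee_pos: [0.5901, 0.0135, 0.1031]
eef_rot: [[-0.592, 0.806, 0.0], [0.806, 0.592, 0.0], [0.0, 0.0, -1.0]]
wrist_force: [-0.1, -0.7, -0.3]
grip_width: 0.0007
gripper_force: 0.0
now theta -39.80235287647117 [0.59014475 0.01347703 0.10307146] [0.58984716 0.0127791 ] [-0.13242347 -0.74404119 -0.32107024] (np.int64(331), array([-55.8, -49.6, -41.3, -34.1, -15.3]), np.float64(0.05146874438005559))
```

View pics/w5.png

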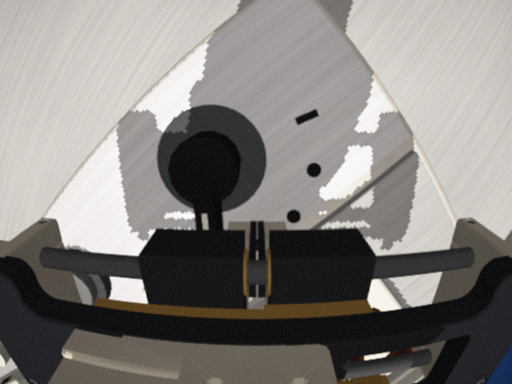

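```bash
python3 -m creep '[[[-0.05,-0.12,0],-0.026],[[-0.1,-0.23,0],-0.052],[[-0.1,-0.23,0],-0.052],[[0.12,0.31,0],0.07],[[0.21,0.64,0],0.139],[[0.21,0.64,1],0.139],[[0.21,0.64,3],0.139],[[0.21,0.64,6],0.139],[[0.21,0.64,9],0.139],[[0.21,0.64,12],0.139]]'
python3 -m creep '[[[-1.5,-3,0],0.1],[[-3,-6,0],0.2],[[-5,-9,0],0.3],[[-6.5,-11,0],0.4],[[-8,-13,0],0.5],[[-8,-13,0],0.6],[[-8,-13,0],0.7],[[-8,-13,0],0.7],[[-8,-13,0],0.7]]'
python3 - <<'E'
from h import *
o,p,d,W,Pt=wrist_obs();print(o["t"],"theta",yaw(o),o["ee_pos"],o["wrist_force"],paddle(W,Pt));cv2.imwrite("pics/w6.png",p[:,:,::-1]);np.save("pics/W6.npy",W)
t,dt=bot.read_camera("top");cv2.imwrite("pics/t6.png",cv2.resize(t[90:210,215:365],None,fx=5,fy=5)[:,:,::-1])
E
```

```text
t: 7.42
ee_pos: [0.592, 0.0196, 0.2252]
eef_rot: [[-0.695, 0.719, 0.0], [0.719, 0.695, -0.0], [-0.0, -0.0, -1.0]]
wrist_force: [1.2, -0.0, -0.8]
grip_width: 0.0004
gripper_force: 0.0
t: 8.17
ee_pos: [0.5122, -0.1103, 0.2238]
eef_rot: [[-0.994, 0.105, 0.001], [0.105, 0.994, 0.0], [-0.001, 0.0, -1.0]]
wrist_force: [0.4, -0.3, -0.9]
grip_width: 0.0005
gripper_force: 0.0
8.1667 theta 7.905297592140138 [ 0.51223955 -0.11029701  0.2237653 ] [ 0.44777399 -0.33138254 -0.87245394] (np.int64(338), array([-61.2, -55.7, -51.9, -47.1, -41.9]), np.float64(0.05416973358835855))
```

View pics/w6.png

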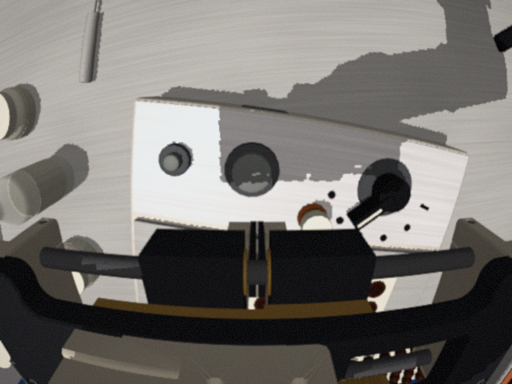

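```bash
python3 - <<'E'
from h import *
W=np.load("pics/W6.npy");p=cv2.imread("pics/w6.png")
v,u=np.mgrid[0:384,0:512]
r=W[...,:2]-HUB;rr=np.hypot(r[...,0],r[...,1])
m=(W[...,2]>.117)&(W[...,2]<.122)&(rr<.058)&(v<229)
Q=W[m][:,:2];vx,vy,x0,y0=cv2.fitLine(Q.astype(np.float32),cv2.DIST_HUBER,0,.01,.01).ravel();print(m.sum(),"paddle dir",np.degrees(np.arctan(vy/vx))+13.93,x0,y0)
# start button top: grey disc
m=(W[...,2]>.103)&(W[...,2]<.112)&(np.hypot(W[...,0]-.509,W[...,1]+.114)<.03)
Q=W[m];print("start",m.sum(),Q.mean(0),Q.min(0),Q.max(0))
m=(np.hypot(W[...,0]-.567,W[...,1]+.054)<.03)&(W[...,2]>.115);print("pot",W[m].mean(0))
E
```

```text
510 paddle dir -44.93706 0.55607235 0.005261219
start 1276 [ 0.50597719 -0.11569704  0.10764012] [ 0.48712226 -0.13551673  0.10328208] [ 0.52615383 -0.09612605  0.10982318]
pot [ 0.54871824 -0.05189656  0.26682909]
```

View pics/t6.png

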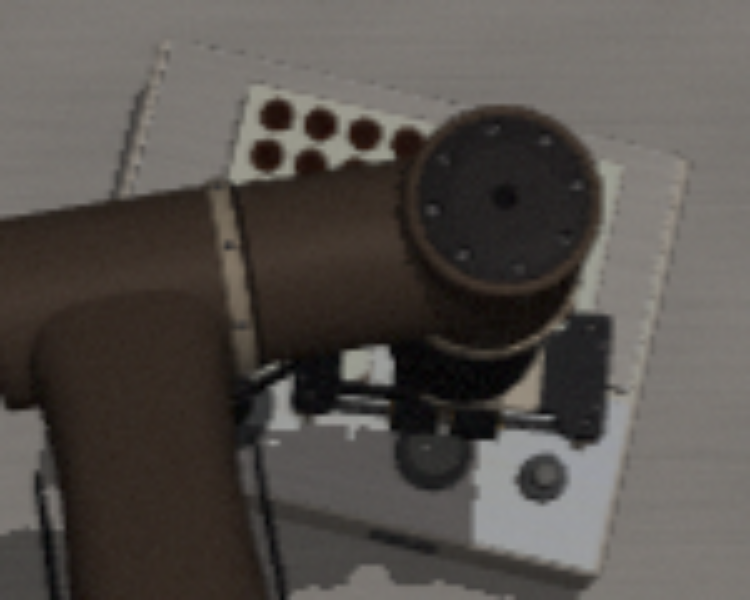

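```bash
python3 - <<'E'
from h import *
W=np.load("pics/W6.npy");c=np.array([.507,-.115])
r=np.hypot(W[...,0]-c[0],W[...,1]-c[1])
for a in range(0,36,3):
    m=(r>=a/1e3)&(r<(a+3)/1e3)&(W[...,2]<.13);print(a,m.sum(),np.percentile(W[m][:,2],[10,50,90]).round(4))
o=bot.get_obs();print(o["ee_pos"],(c-o["ee_pos"][:2])*100,o["t"])
E
```

```text
0 31 [0.1072 0.1082 0.109 ]
3 89 [0.107  0.1079 0.1087]
6 148 [0.107  0.1078 0.1087]
9 203 [0.107  0.1078 0.1086]
12 268 [0.107  0.1079 0.1087]
15 316 [0.1069 0.1078 0.1086]
18 354 [0.0977 0.1057 0.1077]
21 361 [0.097  0.0979 0.0987]
24 464 [0.0966 0.0978 0.0986]
27 394 [0.086  0.0874 0.0975]
30 484 [0.0856 0.0866 0.0875]
33 584 [0.0858 0.0866 0.0875]
[ 0.51235197 -0.10997739  0.22334658] [-0.53519714 -0.50226086] 8.2667
```

```bash
python3 -m creep '[[[-0.25,-0.25,0],0],[[-0.53,-0.5,0],0],[[-0.53,-0.5,-3],0],[[-0.53,-0.5,-6],0],[[-0.53,-0.5,-8.5],0],[[-0.53,-0.5,-10],0],[[-0.53,-0.5,-11],0],[[-0.53,-0.5,-11.3],0],[[-0.53,-0.5,-11.3],0],[[-0.53,-0.5,-11.3],0]]'
python3 -m creep '[[[0,0,-0.2],0],[[0,0,-0.4],0],[[0,0,-0.6],0],[[0,0,-0.8],0],[[0,0,-0.8],0]]'
```

```text
t: 9.1
ee_pos: [0.5076, -0.1151, 0.1109]
eef_rot: [[-0.995, 0.1, 0.001], [0.1, 0.995, -0.0], [-0.001, -0.0, -1.0]]
wrist_force: [0.1, -0.4, -0.0]
grip_width: 0.0006
gripper_force: 0.0
t: 9.52
ee_pos: [0.5077, -0.1151, 0.1024]
eef_rot: [[-0.995, 0.1, 0.002], [0.1, 0.995, 0.0], [-0.002, 0.0, -1.0]]
wrist_force: [1.7, 0.4, 3.6]
grip_width: 0.0002
gripper_force: 1.6
```

Spring resistance is showing; I'll continue to the hard stop.

```bash
python3 -m creep '[[[0,0,-0.1],0],[[0,0,-0.2],0],[[0,0,-0.3],0],[[0,0,-0.3],0]]';python3 -m creep '[[[0,0,-0.1],0],[[0,0,-0.1],0],[[0,0,-0.1],0]]'
```

```text
t: 9.85
ee_pos: [0.5079, -0.1151, 0.101]
eef_rot: [[-0.995, 0.099, 0.002], [0.099, 0.995, -0.0], [-0.002, -0.0, -1.0]]
wrist_force: [-4.0, 2.9, 18.4]
grip_width: 0.0006
gripper_force: 9.3
t: 10.1
ee_pos: [0.5079, -0.1151, 0.1008]
eef_rot: [[-0.995, 0.099, 0.003], [0.099, 0.995, -0.0], [-0.003, -0.0, -1.0]]
wrist_force: [-7.1, 4.7, 26.6]
grip_width: 0.0001
gripper_force: 13.4
```

```bash
python3 -m creep '[[[0,0,0.5],0],[[0,0,1],0],[[0,0,2],0],[[0,0,4],0],[[0,0,7],0],[[0,0,10],0],[[0,0,13],0],[[-2,0,13],0],[[-4,0,13],0],[[-4,0,13],0]]';python3 -m creep '[[[0,0,0],0],[[0,0,0],0],[[0,0,0],0],[[0,0,0],0]]'
python3 - <<'E'
from h import *
o,p,d,W,Pt=wrist_obs();cv2.imwrite("pics/w7.png",p[:,:,::-1]);print(o["t"],o["ee_pos"],o["wrist_force"])
v,u=np.mgrid[0:384,0:512]
r=W[...,:2]-HUB;rr=np.hypot(r[...,0],r[...,1])
m=(W[...,2]>.117)&(W[...,2]<.122)&(rr<.058)&(v<229)
vx,vy,x0,y0=cv2.fitLine(W[m][:,:2].astype(np.float32),cv2.DIST_HUBER,0,.01,.01).ravel();print(m.sum(),"paddle",np.degrees(np.arctan(vy/vx))+13.93)
m=(np.hypot(W[...,0]-.507,W[...,1]+.115)<.015)&(W[...,2]<.13);print("start z",m.sum(),np.median(W[m][:,2]))
m=(np.hypot(W[...,0]-.487,W[...,1]+.192)<.006)&(W[...,2]<.13);print("stop z",m.sum(),np.median(W[m][:,2]))
E
```

```text
t: 10.93
ee_pos: [0.4636, -0.1152, 0.2285]
eef_rot: [[-0.995, 0.101, -0.001], [0.101, 0.995, 0.001], [0.001, 0.001, -1.0]]
wrist_force: [-1.3, 0.6, -1.9]
grip_width: 0.0006
gripper_force: 0.0
t: 11.27
ee_pos: [0.4673, -0.1151, 0.2277]
eef_rot: [[-0.995, 0.1, -0.001], [0.1, 0.995, -0.0], [0.001, -0.0, -1.0]]
wrist_force: [0.1, -0.4, -0.6]
grip_width: 0.0002
gripper_force: 0.0
11.2667 [ 0.46728666 -0.11514727  0.22769301] [ 0.13474071 -0.4332773  -0.55137252]
3 paddle 87.91126
start z 500 0.10804751701748003
stop z 98 0.1077748331984088
```

```bash
python3 -c "
from station import bot
print(bot.close_job())"
```

```text
the job is handed in; nothing more can be done
None
```

The selector was pushed from speed 1 to speed 4 (paddle measured at −44.9°, target −45°). The start button was then pressed to its stop and sprang back up. The job was handed in at about 11 s with the arm clear; the paddle was out of view after the press, and I did not measure the mould or the loose items again.

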